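Rebuild a cascade air sampler on its base

TASK

Rebuild the air sampler for the next clean-room reading: first lift the red dust cap off the sampler base and stand it upright in the round steel dish. Then stack the parts on the base one at a time, each fully seated in the one below: the blue fine-jet stage, the green medium-jet stage, the yellow coarse-jet stage, and the bare-metal inlet on top. Do not push the opened hard drive about, and let go of everything at the end.

Things in the scene. Friction and masses are not known exactly. Their poses are not given: they have to be found in the camera images.
- base: Sampler base, fixed to the bench: dark round foot (diameter 96 mm, 12 mm high), on it a body of diameter 56 mm with a flat rim 46 mm above the bench and a brass hose barb reaching 52 mm from the axis along the base's +x, 22 mm up. Round socket in the top, diameter 43 mm, 7 mm deep, closed by the red cap at the start. Origin: on the axis at bench height, z up.
- dust_cap: Red plastic dust cap, 30 g, a loose fit: plug (diameter 39 mm, 5 mm high), flange of diameter 50 mm from 5 to 8 mm above its origin, then an upright round knob, diameter 18 mm, from 8 to 38 mm, to lift it by. Origin: centre of the plug's underside, z up; 41 mm above the bench when on the base.
- dish: Round shallow stainless steel parts dish, fixed to the bench, outer diameter 124 mm at its rim, 16 mm high, inner floor 4 mm above the bench and about 105 mm across. Empty at the start. Origin: centre of its underside, z up.
- stage_fine: Blue stage with pin-prick jets, 85 g. Spigot below: diameter 40 mm, 6 mm high, chamfered 2.5 mm. The blue barrel has diameter 52 mm, 6 to 30 mm above the origin, top socket diameter 43 mm, 7 mm deep. Seated, its shoulder lies on the rim below: origin 40 mm above the bench on the base, 24 mm above a lower stage's origin. Yaw does not matter. Origin: centre of the spigot's underside, z up.
- stage_medium: Green anodised stage with 19 middle-sized jets; same shape, size and origin as the blue one.
- stage_coarse: Yellow anodised stage with 7 large jets; same shape, size and origin as the blue one.
- inlet: Bare aluminium inlet, 80 g, standing upright: same spigot as the stages (diameter 40 mm, 6 mm high), body diameter 52 mm from 6 to 18 mm above the origin, a cone up to 26 mm, then an upright tube, diameter 18 mm, from 26 to 56 mm, a good place to grip. Origin: centre of the underside of the spigot, z up. Seated, its origin is 24 mm above that of the stage below.
- hard_drive: Opened hard disk drive lying loose on the bench, black casting with a shiny platter: 102 mm (x) by 147 mm (y) by 26 mm high. Not part of the job: must not be shoved. Origin: centre of its underside.

How it is judged:
On the way, in this order (a step that is already met when the one before it is completed fails the run):
1. dust cap standing in the dish and let go (horizontal distance between dust_cap and dish below 0.032 m and z of dust_cap in the frame of dish below 0.009 m and angle between dust_cap's own z axis and vertical below 0.12 rad and contact force between the fingers and dust_cap below 0.05 N), for 0.2 s.
2. blue fine stage seated in the base and let go (horizontal distance between stage_fine and base below 0.004 m and z of stage_fine in the frame of base between 0.0375 and 0.0425 m and angle between stage_fine's own z axis and vertical below 0.06 rad and contact force between the fingers and stage_fine below 0.05 N), for 0.2 s.
3. green medium stage seated on the blue one and let go (horizontal distance between stage_medium and stage_fine below 0.004 m and z of stage_medium in the frame of base between 0.0615 and 0.0665 m and angle between stage_medium's own z axis and vertical below 0.06 rad and contact force between the fingers and stage_medium below 0.05 N), for 0.2 s.
4. yellow coarse stage seated on the green one and let go (horizontal distance between stage_coarse and stage_medium below 0.004 m and z of stage_coarse in the frame of base between 0.0855 and 0.0905 m and angle between stage_coarse's own z axis and vertical below 0.06 rad and contact force between the fingers and stage_coarse below 0.05 N), for 0.2 s.
5. inlet seated on the yellow stage and let go (horizontal distance between inlet and stage_coarse below 0.004 m and z of inlet in the frame of base between 0.1095 and 0.1145 m and angle between inlet's own z axis and vertical below 0.06 rad and contact force between the fingers and inlet below 0.05 N), for 0.2 s.
At the end, for the whole second after the job is handed in: The dust cap stands upright on the floor of the dish (within 32 mm of its centre). On the base stand, from the bottom, blue, green, yellow stage and inlet, each within 4 mm of the axis of the part below, within 2.5 mm of its seated height and upright within 0.06 rad. All are released and at rest (horizontal distance between dust_cap and dish below 0.032 m and z of dust_cap in the frame of dish below 0.009 m and angle between dust_cap's own z axis and vertical below 0.12 rad and horizontal distance between stage_fine and base below 0.004 m and z of stage_fine in the frame of base between 0.0375 and 0.0425 m and angle between each of stage_fine, stage_medium, stage_coarse, inlet's own z axis and vertical below 0.06 rad and horizontal distance between stage_medium and stage_fine below 0.004 m and z of stage_medium in the frame of base between 0.0615 and 0.0665 m and horizontal distance between stage_coarse and stage_medium below 0.004 m and z of stage_coarse in the frame of base between 0.0855 and 0.0905 m and horizontal distance between inlet and stage_coarse below 0.004 m and z of inlet in the frame of base between 0.1095 and 0.1145 m and linear speed of each of dust_cap, stage_fine, stage_medium, stage_coarse, inlet below 0.02 m/s); the robot touches nothing.
It fails at once if the opened hard drive is shoved more than 12 mm (distance of hard_drive from where it was at the start of the episode above 0.012 m).
It also fails if it takes over 125 s, if anything falls off the work surface, if the arm or the gripper's body presses on something with over 40 N, if the wrist force passes 120 N, or if a joint passes its speed limit or range.

ROBOT

A 6-joint arm with a two-finger parallel gripper is mounted at the origin on the work surface. World frame = base frame: x ahead of the robot, y to its left, z up, the work surface at z = 0. Lengths are in m, angles in rad, forces in N, time in s.
With the tool pointing down it reaches from about 0.25 to 0.775 m from the base axis. Payload 8.9 kg.
Tool frame: the origin (TCP) lies at the very end of the fingers, on their centre line; the grasp point (between the pads) lies ctrl.grip_point_offset behind it (ctrl.grip_point_offset is the distance from the TCP to the grasp point, in m); z points along the fingers, y is the line along which they close (so a half turn about z gives the same grasp; the last joint's range is limited). The gripper opens to 85 mm and grips with 20 to 120 N. Pads are 22 mm wide; open, the fingers measure 114 mm over their backs; the gripper's body (76 mm by 85 mm) begins 54 mm behind the grasp point. The pads swing forward as they close: fully open they stand 13 mm farther back than shut.
Start: joints at [-1.291, 0.291, -0.153, 1.127, 0, 1.431], TCP at [0.214, -0.48, 0.231] pointing down, gripper open.
Joint ranges: [-2.52, 2.52], [-0.91, 1.74], [-1.3, 1.37], [-1.96, 2.02], [-1.52, 1.47], [-3.14, 3.14]. Speed limits (rad/s): [2.22, 2.22, 2.79, 3.14, 3.14, 3.14].

INTERFACE

Orientations are given as [roll, pitch, yaw] about the fixed x, y, z axes, in that order (R = Rz(yaw) Ry(pitch) Rx(roll)).
In Python, from rig import ctrl gives the robot as it stands. The module is installed in compiled form; this text tells all that it offers.
- The arm moves only by the tool apply_moves, never from a script. Its arguments are lists of equal length, an entry for each row: "slide": the shift along the tool's x, y, z in cm, a list of three; "rotation": the turn, a rotation vector about the tool's x, y, z in degrees, a list of three; "fingers": the opening, from 0 (shut) to 1 (fully open). A call has exactly 5 rows; each row is the pose to reach, as a shift and turn from the pose commanded when the call began, along the tool's axes at that moment; what a row does not reach only later rows make up. A row lasts 1/12 s, in which the tool goes at most 41.7 mm and 7.16 degrees, less where a joint would pass 70% of its speed; a pose out of reach is approached as far as the arm can. A call with a gripper value outside its range is refused whole. The fingers move at their own pace and stop on an object; "newtons" is the grip in N (left out, the last holds). Time passes only in rows, so rows that repeat a pose let the fingers close, or fill a call up. It gives the time, the measured TCP pose, the force, the opening and the grip force at its end, in the units of the state.
- ctrl.get_obs(): the state, without advancing time (a new reading comes with each control period).
- ctrl.get_image(name): name is "side" or "top"; returns (picture, depth): 480x640x3 uint8, blue, green, red; 480x640 float32, m along the optical axis (not along the pixel's ray), 0 where there is no reading.
- ctrl.camera_params(name): a dict with "K" (3x3 intrinsics, pixels), "R" (3x3) and "t" (3): a world point X has camera coordinates R X + t. Camera axes: x right, y down, z forward; pixel columns grow to the right and rows downward; lengths in m; the calibration is good to about 2 mm. A picture is of the moment at which its call begins. camera_params takes no time and is no camera call.
- ctrl.finish_job(): hands the job in; it is judged then, once.
The state is a dict: "clock": time; "joint_positions": joint angles; "joint_velocities": joint speeds; "tau": joint torques, N m; "eef_pos": TCP position; "ee_rot": TCP orientation; "ft_force": force on the tool from outside, world axes, zero at the start; "moment": the same for the moment, N m; "grip_width": finger opening in m; "grasp_force": force on a finger pad.
Only numpy, scipy, OpenCV 4.12 (cv2) and the standard library are available. Lean on these libraries where they do the work, as an engineer would, in place of code of your own. Each camera call takes 0.05 s, during which the arm holds its last target. There are 200 camera calls.

## Working session

There is one attempt and no reset: what is moved stays moved. The work goes in short steps, Python scripts to look and compute and a tool call to move; the robot and the scene stay as the last step left them, time stands still between calls to the robot, and variables do not carry over. Pictures are saved under pics/ and viewed, at most 14 in all, crops included, and the job is handed in when it is done.

Besides the shell and the picture viewer there is one more tool, called as name(argument=value, ...) on one line, values as JSON. apply_moves: Moves the arm, as the interface text tells. Its arguments: {"type":"object","properties":{"slide":{"type":"array","items":{"type":"array","items":{"type":"number"}}},"rotation":{"type":"array","items":{"type":"array","items":{"type":"number"}}},"fingers":{"type":"array","items":{"type":"number"}},"newtons":{"type":"number"}},"required":["slide","rotation","fingers"]}

```bash
mkdir -p pics
python3 - <<'E'
from rig import ctrl
import cv2,numpy as np
np.set_printoptions(precision=4,suppress=True)
for n in("top","side"):
    im,d=ctrl.get_image(n); cv2.imwrite(f"pics/{n}0.png",im); np.savez(f"{n}0.npz",im=im,d=d)
    p=ctrl.camera_params(n); print(n,p["K"],p["R"],p["t"], -np.array(p["R"]).T@p["t"])
print(ctrl.get_obs(),ctrl.grip_point_offset)
E
```

```text
top [[561.8635   0.     312.865 ]
 [  0.     561.8635 231.5304]
 [  0.       0.       1.    ]] [[ 0.0206 -0.9993  0.0319]
 [-0.9939 -0.0239 -0.1073]
 [ 0.1079 -0.0295 -0.9937]] [-0.0315  0.5497  0.9197] [0.4478 0.0088 0.9739]
side [[449.4619   0.     320.3834]
 [  0.     449.4619 232.9613]
 [  0.       0.       1.    ]] [[ 0.9977 -0.0664 -0.0144]
 [-0.0545 -0.6555 -0.7532]
 [ 0.0406  0.7523 -0.6576]] [-0.564   0.068   0.8876] [ 0.5304 -0.6605  0.6268]
{'clock': 0.1, 'joint_positions': array([-1.2913,  0.2912, -0.154 ,  1.1267, -0.    ,  1.4315]), 'joint_velocities': array([-0.0009, -0.0031,  0.0014,  0.0008, -0.0015,  0.0009]), 'tau': array([  0.0006, -53.7979,  33.192 ,   0.0093,  -0.0002,   0.    ]), 'eef_pos': array([ 0.2134, -0.4793,  0.2308]), 'ee_rot': array([-3.1405, -0.0001,  0.4188]), 'ft_force': array([-0.0448,  0.0083,  0.1937]), 'moment': array([ 0.008 , -0.0139,  0.0449]), 'grasp_force': 0.0, 'grip_width': 0.08519799404902592} 0.0187
```

View pics/top0.png

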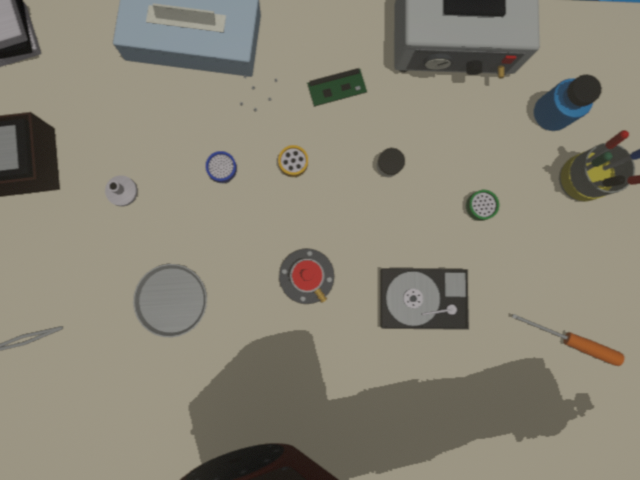

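View pics/side0.png

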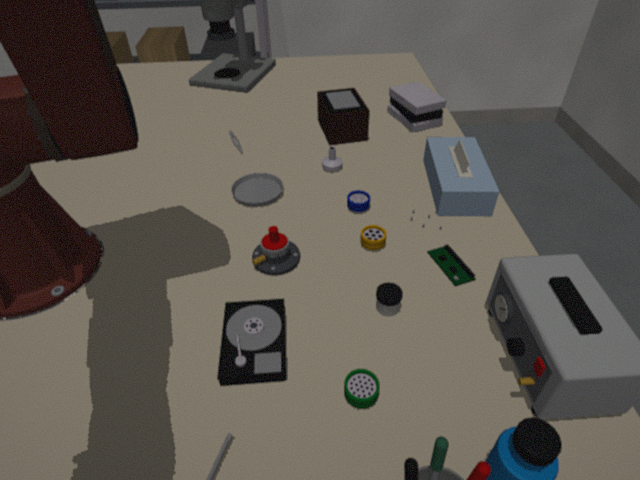

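The top view shows the blue stage at (221,167), yellow at (293,160), green at (483,205) and the inlet at (121,190). The cap on the base is at (307,275), the dish at (171,300) and the drive at (424,298). The side view agrees, and nothing is occluded. Next I'll measure positions.

```bash
cat > h.py <<'E'
from rig import ctrl
import cv2,numpy as np
np.set_printoptions(precision=4,suppress=True)
def cloud(n,d):
    p=ctrl.camera_params(n);K,R,t=[np.array(p[k]) for k in("K","R","t")]
    v,u=np.mgrid[:480,:640]; X=np.stack([(u-K[0,2])/K[0,0]*d,(v-K[1,2])/K[1,1]*d,d],-1)
    return (X-t)@R
def ray(n,uv,z):
    p=ctrl.camera_params(n);K,R,t=[np.array(p[k]) for k in("K","R","t")]
    c=-R.T@t; r=np.linalg.solve(K,np.column_stack([uv,np.ones(len(uv))]).T).T@R
    return c+r*((z-c[2])/r[:,2])[:,None]
H={'blue':[(105,100,60),(130,255,255)],'green':[(45,90,40),(85,255,255)],'yellow':[(18,110,90),(32,255,255)],'red':[(0,170,80),(8,255,255)]}
def mask(im,c): return cv2.inRange(cv2.cvtColor(im,cv2.COLOR_BGR2HSV),*[np.array(a) for a in H[c]])
def fit(pts):
    # least-squares circle with outlier trimming
    p=pts
    for _ in range(4):
        s=np.linalg.lstsq(np.column_stack([2*p,np.ones(len(p))]),(p**2).sum(1),rcond=None)[0]
        r=np.sqrt(s[2]+s[:2]@s[:2]); e=abs(np.hypot(*(pts-s[:2]).T)-r); p=pts[e<=max(.0008,2*np.median(e))]
    return s[:2],2*r,len(p)
def blob(m,uv,R=45):
    k=np.zeros_like(m); cv2.circle(k,uv,R,255,-1); m=m&k
    c,_=cv2.findContours(m,cv2.RETR_EXTERNAL,cv2.CHAIN_APPROX_NONE)
    return cv2.convexHull(max(c,key=cv2.contourArea))[:,0].astype(float),m
E
python3 - <<'E'
from h import *
D={n:np.load(n+"0.npz") for n in("top","side")}
C={n:cloud(n,D[n]["d"]) for n in D}
px={'top':dict(blue=(221,167),green=(483,205),yellow=(293,160),red=(307,275),inlet=(121,190),dish=(171,300),base=(307,275)),
'side':dict(blue=(358,201),green=(362,388),yellow=(373,237),red=(274,243),inlet=(332,160),dish=(258,190),base=(276,256))}
for n in px:
  for k,uv in px[n].items():
    X=C[n]; vv,uu=np.mgrid[:480,:640]; near=np.hypot(uu-uv[0],vv-uv[1])<(40 if k in('dish','base') else 28)
    z=X[...,2]
    if k in('blue','green','yellow','red'):
        m=mask(D[n]["im"],k)>0
        q=X[m&near]; print(n,k,len(q),'z pct',np.percentile(q[:,2],[5,50,95]),end=' ')
    lo,hi={'red':(.044,.056),'base':(.008,.017),'dish':(.011,.020),'inlet':(.012,.020)}.get(k,(.025,.036))
    q=X[near&(z>lo)&(z<hi)][:,:2].astype(np.float32)
    if len(q)>5:
        c,r=cv2.minEnclosingCircle(q); print(n,k,'disc',c,'dia',2*r,len(q))
    if k=='inlet':
        q=X[near&(z>.045)]; print('tube',len(q),q.mean(0),q.max(0)-q.min(0), q[:,2].max())
    if k=='red': 
        q=X[near&(z>.07)]; print('knob',len(q),q.mean(0),q.max(0)-q.min(0), q[:,2].max())
E
```

```text
top blue 166 z pct [0.0251 0.0293 0.032 ] top blue disc (0.6600287556648254, 0.1416943371295929) dia 0.05286247655749321 303
top green 142 z pct [0.0253 0.028  0.0309] top green disc (0.6053130030632019, -0.3120238482952118) dia 0.052874259650707245 262
top yellow 260 z pct [0.0191 0.0288 0.0317] top yellow disc (0.6737959384918213, 0.01818619668483734) dia 0.05310271307826042 289
top red 534 z pct [0.0457 0.0487 0.0792] top red disc (0.47636812925338745, -0.009726193733513355) dia 0.055927764624357224 742
knob 112 [ 0.4744 -0.0087  0.1342] [0.0371 0.0267 0.899 ] 0.9738525621366486
top inlet disc (0.6147930026054382, 0.31228107213974) dia 0.05421742424368858 225
tube 134 [0.5995 0.2831 0.1371] [0.1755 0.3116 0.9288] 0.9738525621366486
top dish disc (0.43058890104293823, 0.21964111924171448) dia 0.12404400110244751 604
top base disc (0.4761184751987457, -0.009600327350199223) dia 0.09605184942483902 1422
side blue 208 z pct [0.0107 0.0254 0.031 ] side blue disc (0.6564493775367737, 0.09764571487903595) dia 0.13401556015014648 197
side green 453 z pct [0.0113 0.0277 0.0315] side green disc (0.60515958070755, -0.31568968296051025) dia 0.05363932624459267 423
side yellow 186 z pct [0.0233 0.0289 0.0318] side yellow disc (0.6731960773468018, 0.01593726873397827) dia 0.05533396452665329 205
side red 256 z pct [0.0478 0.0496 0.0797] side red disc (0.4755837619304657, -0.012906680814921856) dia 0.058050792664289474 383
knob 92 [ 0.4815 -0.0786  0.1308] [0.0623 0.6581 0.5568] 0.6268055624769497
side inlet disc (0.6133990287780762, 0.36690834164619446) dia 0.17636390030384064 142
tube 67 [0.5961 0.0888 0.1818] [0.0922 0.9781 0.5818] 0.6268055624769497
side dish disc (0.4315986931324005, 0.21667005121707916) dia 0.12626318633556366 304
side base disc (0.47765663266181946, -0.014330605044960976) dia 0.09834595024585724 668
```

apply_moves(slide=[[2.8,-2.1,0],[5.6,-4.2,0],[8.4,-6.3,0],[11.2,-8.4,0],[14,-10.5,0]], rotation=[[0,0,-6.6],[0,0,-13.2],[0,0,-19.8],[0,0,-26.4],[0,0,-33]], fingers=[1,1,1,1,1], newtons=30)

```text
clock: 0.52
eef_pos: [0.299, -0.3251, 0.231]
ee_rot: [-3.141, -0.0, 1.0]
ft_force: [0.6, -0.5, 0.4]
grip_width: 0.0855
grasp_force: 0.0
```

apply_moves(slide=[[0,0,0],[0,0,0],[0,0,0],[0,0,0],[0,0,0]], rotation=[[0,0,-6.6],[0,0,-13.2],[0,0,-19.8],[0,0,-26.4],[0,0,-33]], fingers=[1,1,1,1,1])

```text
clock: 0.93
eef_pos: [0.2987, -0.3264, 0.2311]
ee_rot: [-3.141, -0.0, 1.577]
ft_force: [0.1, 0.0, -0.1]
grip_width: 0.0853
grasp_force: 0.0
```

apply_moves(slide=[[3.2,1.8,0],[6.4,3.6,0],[9.6,5.4,0],[12.8,7.2,0],[16,9,0]], rotation=[[0,0,0.35],[0,0,0.35],[0,0,0.35],[0,0,0.35],[0,0,0.35]], fingers=[0.6,0.6,0.6,0.6,0.6])

```text
clock: 1.35
eef_pos: [0.389, -0.1651, 0.2312]
ee_rot: [-3.141, -0.0, 1.564]
ft_force: [0.7, 0.1, 0.2]
grip_width: 0.0514
grasp_force: 0.0
```

apply_moves(slide=[[3.9,2.2,2],[7.8,4.4,4],[11.7,6.6,6],[15.6,8.75,8],[15.6,8.75,8]], rotation=[[0,0,0],[0,0,0],[0,0,0],[0,0,0],[0,0,0]], fingers=[0.6,0.6,0.6,0.6,0.6])

```text
clock: 1.77
eef_pos: [0.4775, -0.0084, 0.1498]
ee_rot: [-3.141, -0.001, 1.566]
ft_force: [-0.4, -0.5, 0.6]
grip_width: 0.051
grasp_force: 0.0
```

apply_moves(slide=[[0,0,0],[0,0,0],[0,0,0],[0,0,0],[0,0,0]], rotation=[[0,0,0],[0,0,0],[0,0,0],[0,0,0],[0,0,0]], fingers=[0.6,0.6,0.6,0.6,0.6])

```text
clock: 2.18
eef_pos: [0.4772, -0.0123, 0.1518]
ee_rot: [3.141, 0.0, 1.563]
ft_force: [0.1, -0.2, 0.5]
grip_width: 0.0509
grasp_force: 0.0
```

apply_moves(slide=[[0,0,2.5],[0,0,5],[0,0,7.5],[0,0,9.7],[0,0,9.7]], rotation=[[0,0,0],[0,0,0],[0,0,0],[0,0,0],[0,0,0]], fingers=[0.6,0.6,0.6,0.6,0.6])

```text
clock: 2.6
eef_pos: [0.4745, -0.0118, 0.0515]
ee_rot: [-3.137, -0.001, 1.563]
ft_force: [-0.8, -0.0, 0.6]
grip_width: 0.0509
grasp_force: 0.0
```

apply_moves(slide=[[0,0,0],[0,0,0],[0,0,0],[0,0,0],[0,0,0]], rotation=[[0,0,0],[0,0,0],[0,0,0],[0,0,0],[0,0,0]], fingers=[0.6,0.6,0.1,0,0], newtons=25)

```text
clock: 3.02
eef_pos: [0.478, -0.0115, 0.0554]
ee_rot: [3.14, 0.0, 1.565]
ft_force: [-0.6, -0.1, 10.3]
grip_width: 0.017
grasp_force: 24.5
```

apply_moves(slide=[[0,0,0],[0,0,0],[0,0,0],[0,0,0],[0,0,0]], rotation=[[0,0,0],[0,0,0],[0,0,0],[0,0,0],[0,0,0]], fingers=[0,0,0,0,0])

```text
clock: 3.43
eef_pos: [0.478, -0.0115, 0.0554]
ee_rot: [3.14, 0.001, 1.565]
ft_force: [-2.6, -0.1, 7.3]
grip_width: 0.0172
grasp_force: 24.2
```

apply_moves(slide=[[0,0,-1],[0,0,-3],[0,0,-5],[0,0,-7],[0,0,-7]], rotation=[[0,0,0],[0,0,0],[0,0,0],[0,0,0],[0,0,0]], fingers=[0,0,0,0,0])

```text
clock: 3.85
eef_pos: [0.4795, -0.0116, 0.128]
ee_rot: [3.136, 0.001, 1.565]
ft_force: [0.9, -0.0, -0.2]
grip_width: 0.017
grasp_force: 24.5
```

apply_moves(slide=[[0,0,0],[0,0,0],[0,0,0],[0,0,0],[0,0,0]], rotation=[[0,0,0],[0,0,0],[0,0,0],[0,0,0],[0,0,0]], fingers=[0,0,0,0,0])

```text
clock: 4.27
eef_pos: [0.4767, -0.0112, 0.1237]
ee_rot: [-3.14, -0.0, 1.565]
ft_force: [0.5, -0.1, 0.5]
grip_width: 0.0168
grasp_force: 24.5
```

Run:
```python
from h import *
im,d=ctrl.get_image("side"); cv2.imwrite("pics/side1.png",cv2.resize(im[100:340,120:480],None,fx=2,fy=2))
X=cloud("side",d); m=(mask(im,'red')>0); m[:, :200]=0; m[:,340:]=0; m[:150]=0;m[300:]=0
q=X[m]; print(len(q),np.percentile(q,[2,50,98],axis=0))
o=ctrl.get_obs(); print(o["eef_pos"],o["ee_rot"],o["grip_width"])
```

```text
95 [[ 0.4542 -0.0371  0.1142]
 [ 0.4673 -0.0298  0.1173]
 [ 0.4887 -0.015   0.1188]]
[ 0.4768 -0.0113  0.1238] [-3.1405 -0.0002  1.5645] 0.016571424343579767
```

View pics/side1.png

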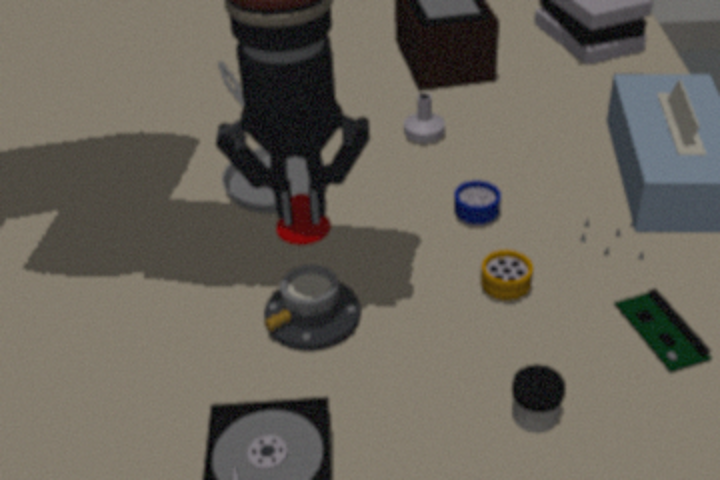

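The cap is held level by the knob at about (300,215) in the crop, and the base socket at (310,285) is open. Next: the dish.

apply_moves(slide=[[3.8,-0.8,0],[7.6,-1.6,0],[11.4,-2.4,0],[15.2,-3.2,0],[19,-4,0]], rotation=[[0,0,0],[0,0,0],[0,0,0],[0,0,0],[0,0,0]], fingers=[0,0,0,0,0])

```text
clock: 4.73
eef_pos: [0.4376, 0.1805, 0.1241]
ee_rot: [-3.141, 0.0, 1.564]
ft_force: [1.2, -0.1, -0.2]
grip_width: 0.0168
grasp_force: 24.5
```

apply_moves(slide=[[3.9,-0.6,0],[3.9,-0.6,0],[3.9,-0.6,2],[3.9,-0.6,4],[3.9,-0.6,6]], rotation=[[0,0,0],[0,0,0],[0,0,0],[0,0,0],[0,0,0]], fingers=[0,0,0,0,0])

```text
clock: 5.15
eef_pos: [0.4326, 0.2184, 0.0636]
ee_rot: [3.141, -0.0, 1.566]
ft_force: [0.7, 0.1, -0.9]
grip_width: 0.0167
grasp_force: 24.5
```

apply_moves(slide=[[0,0,1.5],[0,0,3],[0,0,3.5],[0,0,4],[0,0,4]], rotation=[[0,0,0],[0,0,0],[0,0,0],[0,0,0],[0,0,0]], fingers=[0,0,0,0,0])

```text
clock: 5.57
eef_pos: [0.4323, 0.2178, 0.0238]
ee_rot: [-3.141, 0.0, 1.565]
ft_force: [0.3, -0.6, -0.1]
grip_width: 0.0172
grasp_force: 24.5
```

apply_moves(slide=[[0,0,0],[0,0,0],[0,0,0],[0,0,0],[0,0,0]], rotation=[[0,0,0],[0,0,0],[0,0,0],[0,0,0],[0,0,0]], fingers=[0,0,0,0,0])

```text
clock: 5.98
eef_pos: [0.4329, 0.2181, 0.0247]
ee_rot: [3.141, -0.0, 1.565]
ft_force: [-0.6, 0.8, -0.2]
grip_width: 0.0168
grasp_force: 24.5
```

apply_moves(slide=[[0,0,0.2],[0,0,0.4],[0,0,0.55],[0,0,0.55],[0,0,0.55]], rotation=[[0,0,0],[0,0,0],[0,0,0],[0,0,0],[0,0,0]], fingers=[0,0,0,0,0])

```text
clock: 6.4
eef_pos: [0.4325, 0.2179, 0.0187]
ee_rot: [-3.141, 0.0, 1.565]
ft_force: [-0.1, 0.3, 0.1]
grip_width: 0.017
grasp_force: 24.6
```

apply_moves(slide=[[0,0,0],[0,0,0],[0,0,0],[0,0,0],[0,0,0]], rotation=[[0,0,0],[0,0,0],[0,0,0],[0,0,0],[0,0,0]], fingers=[0.45,0.45,0.45,0.45,0.45])

```text
clock: 6.82
eef_pos: [0.4326, 0.218, 0.0188]
ee_rot: [3.142, -0.0, 1.565]
ft_force: [-0.5, -0.5, 0.1]
grip_width: 0.0383
grasp_force: 0.0
```

apply_moves(slide=[[0,0,-1],[0,0,-3],[0,0,-5],[0,0,-7],[0,0,-9]], rotation=[[0,0,0],[0,0,0],[0,0,0],[0,0,0],[0,0,0]], fingers=[0.45,0.45,0.45,1,1])

```text
clock: 7.23
eef_pos: [0.4324, 0.2179, 0.1098]
ee_rot: [-3.141, 0.0, 1.565]
ft_force: [0.3, -0.3, -0.1]
grip_width: 0.0615
grasp_force: 0.0
```

apply_moves(slide=[[-1.2,3.6,0],[-2.4,7.2,0],[-3.6,10.8,0],[-4.8,14.4,0],[-6,18,0]], rotation=[[0,0,-0.35],[0,0,-0.35],[0,0,-0.35],[0,0,-0.35],[0,0,-0.35]], fingers=[1,1,1,1,1])

```text
clock: 7.65
eef_pos: [0.6138, 0.156, 0.1089]
ee_rot: [3.141, -0.0, 1.571]
ft_force: [1.6, 0.2, 0.2]
grip_width: 0.0852
grasp_force: 0.0
```

apply_moves(slide=[[-1.7,3,0],[-1.7,4.8,0],[-1.7,4.8,0],[-1.7,4.8,0],[-1.7,4.8,0]], rotation=[[0,0,0],[0,0,0],[0,0,0],[0,0,0],[0,0,0]], fingers=[1,1,1,1,1])

```text
clock: 8.07
eef_pos: [0.6592, 0.14, 0.1083]
ee_rot: [-3.14, 0.0, 1.571]
ft_force: [-0.6, 0.7, 0.0]
grip_width: 0.0854
grasp_force: 0.0
```

Run:
```python
from h import *
for n in("side","top"):
    im,d=ctrl.get_image(n); cv2.imwrite(f"pics/{n}2.png",im)
    X=cloud(n,d); m=(mask(im,'red')>0)
    m&=(np.hypot(X[...,0]-.4306,X[...,1]-.2196)<.05)
    q=X[m]; print(n,len(q),np.percentile(q,[2,50,98],axis=0))
o=ctrl.get_obs(); print(o["eef_pos"],o["ee_rot"],o["grip_width"])
```

```text
Traceback (most recent call last):
IndexError: index -1 is out of bounds for axis 0 with size 0
```

View pics/side2.png

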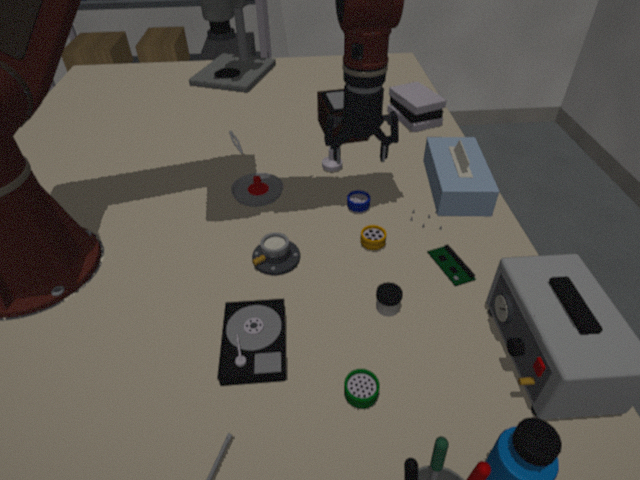

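The cap stands upright in the dish at (258,187), and the gripper is open above the blue stage at (358,200). I'll lower and grasp.

apply_moves(slide=[[0,0.1,3],[0,0.1,6],[0,0.1,8],[0,0.1,9.9],[0,0.1,9.9]], rotation=[[0,0,0],[0,0,0],[0,0,0],[0,0,0],[0,0,0]], fingers=[1,1,1,1,1])

```text
clock: 8.53
eef_pos: [0.6573, 0.1401, 0.0062]
ee_rot: [-3.135, 0.001, 1.572]
ft_force: [-1.1, 0.1, 0.7]
grip_width: 0.0854
grasp_force: 0.0
```

apply_moves(slide=[[0,0,0],[0,0,0],[0,0,0],[0,0,0],[0,0,0]], rotation=[[0,0,0],[0,0,0],[0,0,0],[0,0,0],[0,0,0]], fingers=[1,1,0.7,0.5,0.4], newtons=30)

```text
clock: 8.95
eef_pos: [0.6619, 0.14, 0.011]
ee_rot: [3.14, -0.0, 1.571]
ft_force: [-0.4, -0.5, 3.6]
grip_width: 0.0515
grasp_force: 2.9
```

apply_moves(slide=[[0,0,0],[0,0,0],[0,0,0],[0,0,0],[0,0,0]], rotation=[[0,0,0],[0,0,0],[0,0,0],[0,0,0],[0,0,0]], fingers=[0.4,0.4,0.4,0.4,0.4])

```text
clock: 9.37
eef_pos: [0.6619, 0.14, 0.0113]
ee_rot: [3.14, -0.0, 1.571]
ft_force: [-1.6, 0.5, 7.5]
grip_width: 0.0505
grasp_force: 30.2
```

apply_moves(slide=[[0,0,-1],[0,0,-3],[0,0,-6],[0,0,-9],[0,0,-12]], rotation=[[0,0,0],[0,0,0],[0,0,0],[0,0,0],[0,0,0]], fingers=[0.4,0.4,0.4,0.4,0.4])

```text
clock: 9.78
eef_pos: [0.6609, 0.1398, 0.1318]
ee_rot: [-3.142, -0.0, 1.571]
ft_force: [0.3, 0.4, 0.2]
grip_width: 0.0505
grasp_force: 31.5
```

apply_moves(slide=[[-2.4,-2.8,0],[-4.8,-5.6,0],[-7.2,-8.4,0],[-9.6,-11.2,0],[-12,-14,0]], rotation=[[0,0,0],[0,0,0],[0,0,0],[0,0,0],[0,0,0]], fingers=[0.4,0.4,0.4,0.4,0.4])

```text
clock: 10.2
eef_pos: [0.5198, 0.0191, 0.1306]
ee_rot: [3.141, 0.0, 1.571]
ft_force: [0.5, -0.7, -0.9]
grip_width: 0.0506
grasp_force: 31.7
```

apply_moves(slide=[[-2,-3,0],[-3.1,-4.4,0],[-3.1,-4.4,0],[-3.1,-4.4,0],[-3.1,-4.4,0]], rotation=[[0,0,0],[0,0,0],[0,0,0],[0,0,0],[0,0,0]], fingers=[0.4,0.4,0.4,0.4,0.4])

```text
clock: 10.62
eef_pos: [0.4782, -0.0112, 0.1306]
ee_rot: [3.14, 0.0, 1.57]
ft_force: [-0.2, 0.1, -0.9]
grip_width: 0.0501
grasp_force: 31.7
```

apply_moves(slide=[[0,0,0],[0,0,0],[0,0,0],[0,0,0],[0,0,0]], rotation=[[0,0,0],[0,0,0],[0,0,0],[0,0,0],[0,0,0]], fingers=[0.4,0.4,0.4,0.4,0.4])

```text
clock: 11.03
eef_pos: [0.4773, -0.0109, 0.1297]
ee_rot: [-3.141, -0.0, 1.571]
ft_force: [0.4, -0.4, -0.7]
grip_width: 0.0502
grasp_force: 31.7
```

```bash
cat >> h.py <<'E'
def held(c,zlo,zhi,bz=(.040,.050),bd=.028,tag=None):
    im,d=ctrl.get_image("side"); X=cloud("side",d); z=X[...,2]; o=ctrl.get_obs(); e=o["eef_pos"]
    near=np.hypot(X[...,0]-e[0],X[...,1]-e[1])<.05
    m=mask(im,c)>0 if c!='inlet' else near
    q=X[m&near&(z>zlo)&(z<zhi)][:,:2]
    res=[]
    from scipy.optimize import least_squares
    s=least_squares(lambda p:np.hypot(*(q-p).T)-.026,q.mean(0)+[0,.02],loss='soft_l1',f_scale=.0015); print('held wall centre',s.x,len(q),'rms',np.sqrt(np.mean(s.fun**2)))
    q=X[near&(z>bz[0])&(z<bz[1])][:,:2].astype(np.float32); c2,r=cv2.minEnclosingCircle(q); print('below',c2,2*r,len(q))
    print('diff',s.x-c2,'tcp',e,o["ft_force"])
    if tag: cv2.imwrite(f"pics/{tag}.png",im)
E
python3 -c "
from h import *
held('blue',.128,.144,tag='side3')"
```

```text
held wall centre [ 0.4773 -0.012 ] 169 rms 0.0019196783442015466
below (0.47554364800453186, -0.013328379951417446) 0.05844341963529587 377
diff [0.0017 0.0014] tcp [ 0.4773 -0.011   0.1297] [ 0.3927  0.5436 -0.7754]
```

apply_moves(slide=[[-0.05,-0.1,2.5],[-0.05,-0.1,5],[-0.05,-0.1,6.8],[-0.05,-0.1,6.8],[-0.05,-0.1,6.8]], rotation=[[0,0,0],[0,0,0],[0,0,0],[0,0,0],[0,0,0]], fingers=[0.4,0.4,0.4,0.4,0.4])

```text
clock: 11.5
eef_pos: [0.4755, -0.0115, 0.0615]
ee_rot: [-3.14, -0.0, 1.571]
ft_force: [-0.5, 0.1, -0.5]
grip_width: 0.0503
grasp_force: 31.7
```

apply_moves(slide=[[0,0,0.2],[0,0,0.4],[0,0,0.6],[0,0,0.8],[0,0,0.9]], rotation=[[0,0,0],[0,0,0],[0,0,0],[0,0,0],[0,0,0]], fingers=[0.4,0.4,0.4,0.4,0.4])

```text
clock: 11.92
eef_pos: [0.4764, -0.0117, 0.053]
ee_rot: [3.141, 0.0, 1.571]
ft_force: [-0.5, 0.0, -1.2]
grip_width: 0.0508
grasp_force: 31.7
```

apply_moves(slide=[[0,0,0],[0,0,0],[0,0,0],[0,0,0],[0,0,0]], rotation=[[0,0,0],[0,0,0],[0,0,0],[0,0,0],[0,0,0]], fingers=[0.4,0.4,0.4,0.4,0.4])

```text
clock: 12.33
eef_pos: [0.4763, -0.0116, 0.0529]
ee_rot: [3.141, 0.0, 1.571]
ft_force: [0.1, 0.7, -0.5]
grip_width: 0.0506
grasp_force: 31.7
```

apply_moves(slide=[[0,0,0.1],[0,0,0.15],[0,0,0.2],[0,0,0.2],[0,0,0.2]], rotation=[[0,0,0],[0,0,0],[0,0,0],[0,0,0],[0,0,0]], fingers=[0.4,0.4,0.4,0.4,0.4])

```text
clock: 12.75
eef_pos: [0.4762, -0.0116, 0.0512]
ee_rot: [3.141, 0.0, 1.571]
ft_force: [-1.4, -0.2, 7.1]
grip_width: 0.0503
grasp_force: 32.4
```

apply_moves(slide=[[0,0,0],[0,0,0],[0,0,0],[0,0,0],[0,0,0]], rotation=[[0,0,0],[0,0,0],[0,0,0],[0,0,0],[0,0,0]], fingers=[0.8,0.8,0.8,0.8,0.8])

```text
clock: 13.17
eef_pos: [0.4762, -0.0117, 0.0507]
ee_rot: [-3.142, 0.0, 1.571]
ft_force: [-0.9, -0.0, -0.6]
grip_width: 0.0684
grasp_force: 0.0
```

apply_moves(slide=[[0,0,-2],[0,0,-5],[0,0,-8],[0,0,-8],[0,0,-8]], rotation=[[0,0,0],[0,0,0],[0,0,0],[0,0,0],[0,0,0]], fingers=[1,1,1,1,1])

```text
clock: 13.58
eef_pos: [0.4775, -0.0119, 0.1322]
ee_rot: [3.138, 0.001, 1.571]
ft_force: [0.1, -0.1, -0.2]
grip_width: 0.085
grasp_force: 0.0
```

```bash
cat >> h.py <<'E'
def disc(n,xy,zlo,zhi,R=.045,im_d=None):
    im,d=im_d or ctrl.get_image(n); X=cloud(n,d); z=X[...,2]
    q=X[(np.hypot(X[...,0]-xy[0],X[...,1]-xy[1])<R)&(z>zlo)&(z<zhi)]
    c,r=cv2.minEnclosingCircle(q[:,:2].astype(np.float32)); print(n,'disc',c,'dia',2*r,'z med',np.median(q[:,2]),len(q))
E
python3 -c "
from h import *
im=ctrl.get_image('side')
disc('side',(.476,-.012),.063,.078,im_d=im)
disc('side',(.605,-.313),.025,.036,im_d=im)
disc('side',(.476,-.012),.008,.016,.06,im_d=im)
print(ctrl.get_obs()['eef_pos'])
cv2.imwrite('pics/side4.png',cv2.resize(im[0][150:330,180:420],None,fx=3,fy=3))"
```

```text
side disc (0.4761398732662201, -0.013192798011004925) dia 0.05484725534915924 z med 0.06608736037631494 396
side disc (0.604307234287262, -0.31552356481552124) dia 0.05355999991297722 z med 0.02939311007681876 421
side disc (0.4768011271953583, -0.014049183577299118) dia 0.09697319567203522 z med 0.01234385061298376 648
[ 0.4765 -0.0117  0.131 ]
```

View pics/side4.png

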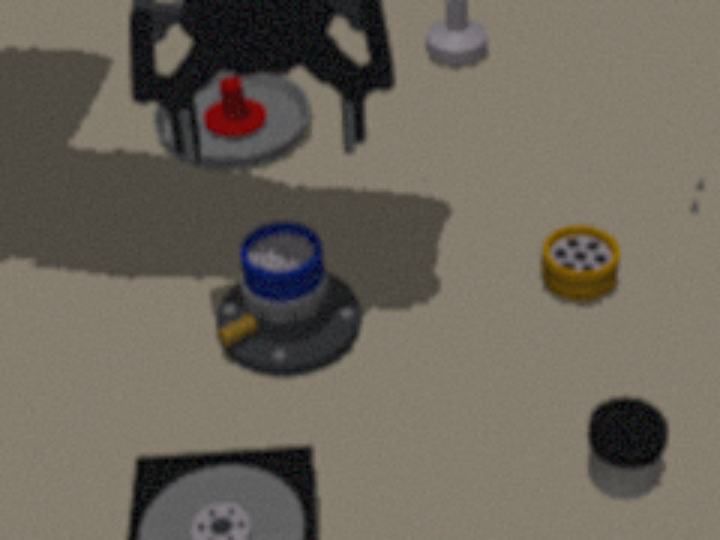

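The blue stage is seated level on the base at (283,262) in the crop, and the force and height both agree. Now green.

apply_moves(slide=[[-3.6,1.5,0],[-7.2,3,0],[-10.8,4.5,0],[-14.4,6,0],[-18,7.5,0]], rotation=[[0,0,0],[0,0,0],[0,0,0],[0,0,0],[0,0,0]], fingers=[1,1,1,1,1])

```text
clock: 14.05
eef_pos: [0.5507, -0.1931, 0.1291]
ee_rot: [-3.139, -0.001, 1.571]
ft_force: [0.9, 0.6, -0.3]
grip_width: 0.0853
grasp_force: 0.0
```

apply_moves(slide=[[-3.6,1.5,0],[-7.2,3,0],[-10.8,4.5,0],[-12.2,5.4,0],[-12.2,5.4,0]], rotation=[[0,0,0],[0,0,0],[0,0,0],[0,0,0],[0,0,0]], fingers=[1,1,1,1,1])

```text
clock: 14.47
eef_pos: [0.6054, -0.3172, 0.1281]
ee_rot: [-3.14, -0.0, 1.568]
ft_force: [-0.4, 0.5, -0.1]
grip_width: 0.0852
grasp_force: 0.0
```

apply_moves(slide=[[0,0,0],[0,0,0],[0,0,2],[0,0,4],[0,0,6]], rotation=[[0,0,0],[0,0,0],[0,0,0],[0,0,0],[0,0,0]], fingers=[1,1,1,1,1])

```text
clock: 14.88
eef_pos: [0.6049, -0.3121, 0.0703]
ee_rot: [3.142, -0.0, 1.572]
ft_force: [-0.2, 0.5, -0.4]
grip_width: 0.0855
grasp_force: 0.0
```

apply_moves(slide=[[0,0,0],[0,0,0],[0,0,0],[0,0,0],[0,0,0]], rotation=[[0,0,0],[0,0,0],[0,0,0],[0,0,0],[0,0,0]], fingers=[1,1,1,1,1])

```text
clock: 15.3
eef_pos: [0.6059, -0.3139, 0.0723]
ee_rot: [3.14, 0.001, 1.571]
ft_force: [0.1, 0.3, -0.4]
grip_width: 0.0851
grasp_force: 0.0
```

apply_moves(slide=[[0,-0.05,2],[0,-0.05,4],[0,-0.05,5.5],[0,-0.05,6.2],[0,-0.05,6.2]], rotation=[[0,0,0],[0,0,0],[0,0,0],[0,0,0],[0,0,0]], fingers=[1,1,1,1,1])

```text
clock: 15.72
eef_pos: [0.6039, -0.3131, 0.0077]
ee_rot: [-3.14, -0.001, 1.571]
ft_force: [-0.3, 0.1, -0.1]
grip_width: 0.0853
grasp_force: 0.0
```

apply_moves(slide=[[0,0,0],[0,0,0],[0,0,0],[0,0,0],[0,0,0]], rotation=[[0,0,0],[0,0,0],[0,0,0],[0,0,0],[0,0,0]], fingers=[1,1,0.7,0.5,0.4], newtons=30)

```text
clock: 16.13
eef_pos: [0.6051, -0.3139, 0.0095]
ee_rot: [3.141, 0.001, 1.571]
ft_force: [2.1, 0.7, 3.8]
grip_width: 0.0516
grasp_force: 3.8
```

apply_moves(slide=[[0,0,0],[0,0,0],[0,0,0],[0,0,0],[0,0,0]], rotation=[[0,0,0],[0,0,0],[0,0,0],[0,0,0],[0,0,0]], fingers=[0.4,0.4,0.4,0.4,0.4])

```text
clock: 16.55
eef_pos: [0.6051, -0.3139, 0.0098]
ee_rot: [3.141, 0.001, 1.571]
ft_force: [-1.2, 0.5, 5.7]
grip_width: 0.05
grasp_force: 30.5
```

apply_moves(slide=[[0,0,-1],[0,0,-3],[0,0,-6],[0,0,-9],[0,0,-12]], rotation=[[0,0,0],[0,0,0],[0,0,0],[0,0,0],[0,0,0]], fingers=[0.4,0.4,0.4,0.4,0.4])

```text
clock: 16.97
eef_pos: [0.6044, -0.3134, 0.1307]
ee_rot: [-3.141, -0.0, 1.571]
ft_force: [0.4, -1.5, -1.5]
grip_width: 0.0508
grasp_force: 31.6
```

apply_moves(slide=[[3.6,-1.5,0],[7.2,-3,0],[10.8,-4.5,0],[14.4,-6,0],[18,-7.5,0]], rotation=[[0,0,0],[0,0,0],[0,0,0],[0,0,0],[0,0,0]], fingers=[0.4,0.4,0.4,0.4,0.4])

```text
clock: 17.38
eef_pos: [0.5287, -0.1322, 0.1295]
ee_rot: [3.141, 0.0, 1.57]
ft_force: [1.1, 0.7, -1.0]
grip_width: 0.0505
grasp_force: 31.7
```

apply_moves(slide=[[3.6,-1.5,0],[7.2,-3,0],[10.8,-4.5,0],[12.2,-5.35,0],[12.2,-5.35,0]], rotation=[[0,0,0],[0,0,0],[0,0,0],[0,0,0],[0,0,0]], fingers=[0.4,0.4,0.4,0.4,0.4])

```text
clock: 17.8
eef_pos: [0.4739, -0.0085, 0.1294]
ee_rot: [-3.14, -0.001, 1.574]
ft_force: [0.2, 0.0, -1.3]
grip_width: 0.0504
grasp_force: 31.7
```

apply_moves(slide=[[0,0,0],[0,0,0],[0,0,0],[0,0,0],[0,0,0]], rotation=[[0,0,0],[0,0,0],[0,0,0],[0,0,0],[0,0,0]], fingers=[0.4,0.4,0.4,0.4,0.4])

```text
clock: 18.22
eef_pos: [0.4765, -0.0124, 0.1287]
ee_rot: [-3.142, 0.0, 1.57]
ft_force: [-0.3, 0.3, -1.4]
grip_width: 0.0505
grasp_force: 31.7
```

```bash
python3 -c "
from h import *
held('green',.130,.146,bz=(.063,.077),tag='side5')"
```

```text
held wall centre [ 0.4767 -0.0139] 185 rms 0.0018533425797534915
below (0.4760378301143646, -0.013463948853313923) 0.054786935448646545 402
diff [ 0.0007 -0.0004] tcp [ 0.4764 -0.0123  0.1287] [ 0.4423 -0.0585 -1.1933]
```

apply_moves(slide=[[0.05,0,2],[0.05,0,4],[0.05,0,4.5],[0.05,0,4.5],[0.05,0,4.5]], rotation=[[0,0,0],[0,0,0],[0,0,0],[0,0,0],[0,0,0]], fingers=[0.4,0.4,0.4,0.4,0.4])

```text
clock: 18.68
eef_pos: [0.4762, -0.0113, 0.0841]
ee_rot: [-3.141, -0.0, 1.57]
ft_force: [0.4, -0.1, -0.2]
grip_width: 0.0504
grasp_force: 31.7
```

apply_moves(slide=[[0,0,0.2],[0,0,0.4],[0,0,0.6],[0,0,0.8],[0,0,0.9]], rotation=[[0,0,0],[0,0,0],[0,0,0],[0,0,0],[0,0,0]], fingers=[0.4,0.4,0.4,0.4,0.4])

```text
clock: 19.1
eef_pos: [0.4762, -0.0111, 0.0747]
ee_rot: [3.142, -0.0, 1.571]
ft_force: [-0.1, 0.2, -1.3]
grip_width: 0.0504
grasp_force: 31.7
```

apply_moves(slide=[[0,0,0.1],[0,0,0.15],[0,0,0.15],[0,0,0.15],[0,0,0.15]], rotation=[[0,0,0],[0,0,0],[0,0,0],[0,0,0],[0,0,0]], fingers=[0.4,0.4,0.4,0.4,0.4])

```text
clock: 19.52
eef_pos: [0.4762, -0.0111, 0.0737]
ee_rot: [3.141, 0.0, 1.571]
ft_force: [-2.3, 0.1, 5.7]
grip_width: 0.0507
grasp_force: 32.4
```

apply_moves(slide=[[0,0,0],[0,0,0],[0,0,0],[0,0,0],[0,0,0]], rotation=[[0,0,0],[0,0,0],[0,0,0],[0,0,0],[0,0,0]], fingers=[0.8,0.8,0.8,0.8,0.8])

```text
clock: 19.93
eef_pos: [0.4762, -0.0111, 0.0733]
ee_rot: [-3.142, 0.0, 1.571]
ft_force: [-0.3, -0.8, -0.1]
grip_width: 0.0684
grasp_force: 0.0
```

apply_moves(slide=[[0,0,-2],[0,0,-5],[0,0,-7],[0,0,-7],[0,0,-7]], rotation=[[0,0,0],[0,0,0],[0,0,0],[0,0,0],[0,0,0]], fingers=[1,1,1,1,1])

```text
clock: 20.35
eef_pos: [0.4771, -0.0113, 0.1441]
ee_rot: [3.139, 0.0, 1.571]
ft_force: [-0.8, 0.3, 0.4]
grip_width: 0.0855
grasp_force: 0.0
```

```bash
python3 -c "
from h import *
im=ctrl.get_image('side')
disc('side',(.476,-.012),.087,.1,im_d=im)
disc('side',(.476,-.012),.008,.016,.06,im_d=im)
disc('side',(.673,.017),.025,.036,im_d=im)
print(ctrl.get_obs()['eef_pos'])
cv2.imwrite('pics/side6.png',cv2.resize(im[0][150:330,180:420],None,fx=3,fy=3))"
```

```text
side disc (0.4747347831726074, -0.013739466667175293) dia 0.055828291922807693 z med 0.08993038601666616 421
side disc (0.4768391251564026, -0.01454540528357029) dia 0.0984266921877861 z med 0.012367470187375445 645
side disc (0.6743922233581543, 0.01557327900081873) dia 0.05578376725316048 z med 0.028995356562717477 219
[ 0.4762 -0.0112  0.1431]
```

View pics/side6.png

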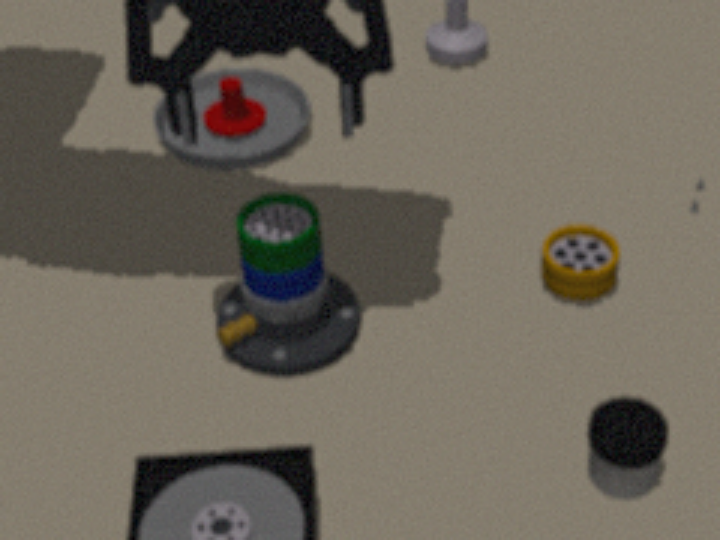

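Green is seated level on blue at (280,235) in the crop. Now yellow.

apply_moves(slide=[[0.7,3.8,0],[1.4,7.6,0],[2.1,11.4,0],[2.8,15.2,0],[2.8,19,0]], rotation=[[0,0,0],[0,0,0],[0,0,0],[0,0,0],[0,0,0]], fingers=[1,1,1,1,1])

```text
clock: 20.82
eef_pos: [0.6668, 0.0183, 0.1414]
ee_rot: [-3.139, -0.001, 1.572]
ft_force: [0.9, -0.4, -0.0]
grip_width: 0.0853
grasp_force: 0.0
```

apply_moves(slide=[[0,0.75,0],[0,0.75,2],[0,0.75,5],[0,0.75,8],[0,0.75,8]], rotation=[[0,0,0],[0,0,0],[0,0,0],[0,0,0],[0,0,0]], fingers=[1,1,1,1,1])

```text
clock: 21.23
eef_pos: [0.6686, 0.0172, 0.0555]
ee_rot: [-3.13, -0.001, 1.571]
ft_force: [-1.0, -0.6, -1.6]
grip_width: 0.0852
grasp_force: 0.0
```

apply_moves(slide=[[0,0,0],[0,0,0],[0,0,0],[0,0,0],[0,0,0]], rotation=[[0,0,0],[0,0,0],[0,0,0],[0,0,0],[0,0,0]], fingers=[1,1,1,1,1])

```text
clock: 21.65
eef_pos: [0.6746, 0.0168, 0.0649]
ee_rot: [3.139, 0.0, 1.571]
ft_force: [0.5, -0.6, -0.2]
grip_width: 0.0856
grasp_force: 0.0
```

apply_moves(slide=[[0.05,-0.05,1.5],[0.05,-0.05,3],[0.05,-0.05,4.2],[0.05,-0.05,5],[0.05,-0.05,5.4]], rotation=[[0,0,0],[0,0,0],[0,0,0],[0,0,0],[0,0,0]], fingers=[1,1,1,1,1])

```text
clock: 22.07
eef_pos: [0.6726, 0.0174, 0.0083]
ee_rot: [-3.14, -0.0, 1.571]
ft_force: [-0.1, 0.0, -0.1]
grip_width: 0.0848
grasp_force: 0.0
```

apply_moves(slide=[[0,0,0],[0,0,0],[0,0,0],[0,0,0],[0,0,0]], rotation=[[0,0,0],[0,0,0],[0,0,0],[0,0,0],[0,0,0]], fingers=[1,1,0.7,0.5,0.4], newtons=30)

```text
clock: 22.48
eef_pos: [0.6737, 0.0173, 0.0099]
ee_rot: [3.141, 0.0, 1.571]
ft_force: [2.0, -0.2, 2.6]
grip_width: 0.052
grasp_force: 3.1
```

apply_moves(slide=[[0,0,0],[0,0,0],[0,0,0],[0,0,0],[0,0,0]], rotation=[[0,0,0],[0,0,0],[0,0,0],[0,0,0],[0,0,0]], fingers=[0.4,0.4,0.4,0.4,0.4])

```text
clock: 22.9
eef_pos: [0.6736, 0.0173, 0.0102]
ee_rot: [3.141, 0.0, 1.571]
ft_force: [-1.4, -0.2, 5.3]
grip_width: 0.0502
grasp_force: 30.9
```

apply_moves(slide=[[0,0,-1],[0,0,-4],[0,0,-7.5],[0,0,-11],[0,0,-14]], rotation=[[0,0,0],[0,0,0],[0,0,0],[0,0,0],[0,0,0]], fingers=[0.4,0.4,0.4,0.4,0.4])

```text
clock: 23.32
eef_pos: [0.6734, 0.0173, 0.1523]
ee_rot: [3.14, 0.0, 1.571]
ft_force: [1.1, 0.0, -1.6]
grip_width: 0.0501
grasp_force: 31.6
```

apply_moves(slide=[[-0.7,-3.8,0],[-1.4,-7.6,0],[-2.1,-11.4,0],[-2.8,-15.2,0],[-2.8,-18,0]], rotation=[[0,0,0],[0,0,0],[0,0,0],[0,0,0],[0,0,0]], fingers=[0.4,0.4,0.4,0.4,0.4])

```text
clock: 23.73
eef_pos: [0.49, -0.0112, 0.1497]
ee_rot: [-3.141, 0.0, 1.57]
ft_force: [0.4, 0.3, 0.2]
grip_width: 0.0507
grasp_force: 31.7
```

apply_moves(slide=[[0,-1,0],[0,-1.7,0],[0,-1.7,0],[0,-1.7,0],[0,-1.7,0]], rotation=[[0,0,0],[0,0,0],[0,0,0],[0,0,0],[0,0,0]], fingers=[0.4,0.4,0.4,0.4,0.4])

```text
clock: 24.15
eef_pos: [0.4775, -0.0107, 0.1496]
ee_rot: [3.14, 0.0, 1.571]
ft_force: [0.0, 0.1, -0.4]
grip_width: 0.0507
grasp_force: 31.7
```

```bash
python3 -c "
from h import *
held('yellow',.154,.172,bz=(.087,.1),tag='side7')"
```

```text
held wall centre [ 0.4778 -0.0122] 105 rms 0.0014211971566428123
below (0.4752178490161896, -0.013980749063193798) 0.05499942973256111 407
diff [0.0026 0.0017] tcp [ 0.4774 -0.0107  0.1494] [-0.5377 -0.0801 -0.7878]
```

apply_moves(slide=[[-0.08,-0.12,1.5],[-0.08,-0.12,3],[-0.08,-0.12,4],[-0.08,-0.12,4.2],[-0.08,-0.12,4.2]], rotation=[[0,0,0],[0,0,0],[0,0,0],[0,0,0],[0,0,0]], fingers=[0.4,0.4,0.4,0.4,0.4])

```text
clock: 24.62
eef_pos: [0.475, -0.0113, 0.1067]
ee_rot: [-3.14, -0.0, 1.571]
ft_force: [0.9, -0.2, -0.6]
grip_width: 0.0505
grasp_force: 31.7
```

apply_moves(slide=[[0,0,0.2],[0,0,0.4],[0,0,0.6],[0,0,0.8],[0,0,0.9]], rotation=[[0,0,0],[0,0,0],[0,0,0],[0,0,0],[0,0,0]], fingers=[0.4,0.4,0.4,0.4,0.4])

```text
clock: 25.03
eef_pos: [0.4751, -0.0114, 0.0983]
ee_rot: [3.141, 0.0, 1.571]
ft_force: [-0.4, 0.3, -1.2]
grip_width: 0.0506
grasp_force: 31.7
```

apply_moves(slide=[[0,0,0.1],[0,0,0.1],[0,0,0.1],[0,0,0.1],[0,0,0.1]], rotation=[[0,0,0],[0,0,0],[0,0,0],[0,0,0],[0,0,0]], fingers=[0.4,0.4,0.4,0.4,0.4])

```text
clock: 25.45
eef_pos: [0.4751, -0.0115, 0.0981]
ee_rot: [3.141, 0.0, 1.571]
ft_force: [-3.4, 0.2, 9.6]
grip_width: 0.0506
grasp_force: 32.7
```

apply_moves(slide=[[0,0,0],[0,0,0],[0,0,0],[0,0,0],[0,0,0]], rotation=[[0,0,0],[0,0,0],[0,0,0],[0,0,0],[0,0,0]], fingers=[0.8,0.8,0.8,0.8,0.8])

```text
clock: 25.87
eef_pos: [0.475, -0.0114, 0.0972]
ee_rot: [-3.141, -0.0, 1.571]
ft_force: [-0.2, -1.2, 0.5]
grip_width: 0.0684
grasp_force: 0.0
```

apply_moves(slide=[[0,0,-2],[0,0,-4],[0,0,-6],[0,0,-6],[0,0,-6]], rotation=[[0,0,0],[0,0,0],[0,0,0],[0,0,0],[0,0,0]], fingers=[1,1,1,0.6,0.6])

```text
clock: 26.28
eef_pos: [0.4758, -0.0116, 0.158]
ee_rot: [3.14, 0.0, 1.571]
ft_force: [0.8, 0.4, -0.1]
grip_width: 0.0636
grasp_force: 0.0
```

apply_moves(slide=[[3.6,1.5,0],[7.2,3,0],[10.8,4.5,0],[14.4,6,0],[18,7.5,0]], rotation=[[0,0,0],[0,0,0],[0,0,0],[0,0,0],[0,0,0]], fingers=[0.6,0.6,0.6,0.6,0.6])

```text
clock: 26.7
eef_pos: [0.5498, 0.1703, 0.156]
ee_rot: [-3.14, 0.0, 1.57]
ft_force: [0.9, -0.5, 0.1]
grip_width: 0.0513
grasp_force: 0.0
```

apply_moves(slide=[[3.6,1.5,0],[7.2,3,0],[10.8,4.5,0],[13,6,0],[14.2,6.45,0]], rotation=[[0,0,0],[0,0,0],[0,0,0],[0,0,0],[0,0,0]], fingers=[0.6,0.6,0.6,0.6,0.6])

```text
clock: 27.12
eef_pos: [0.6151, 0.3135, 0.1551]
ee_rot: [-3.141, -0.0, 1.573]
ft_force: [-0.4, -0.2, -0.1]
grip_width: 0.051
grasp_force: 0.0
```

apply_moves(slide=[[0,0,1.5],[0,0,3],[0,0,4],[0,0,4],[0,0,4]], rotation=[[0,0,0],[0,0,0],[0,0,0],[0,0,0],[0,0,0]], fingers=[0.6,0.6,0.6,0.6,0.6])

```text
clock: 27.53
eef_pos: [0.6138, 0.3101, 0.1162]
ee_rot: [-3.14, 0.001, 1.57]
ft_force: [0.4, 0.6, 0.6]
grip_width: 0.0511
grasp_force: 0.0
```

```bash
python3 -c "
from h import *
im=ctrl.get_image('side')
disc('side',(.476,-.012),.111,.124,im_d=im)
disc('side',(.476,-.012),.008,.016,.06,im_d=im)
print(ctrl.get_obs()['eef_pos'])
cv2.imwrite('pics/side8.png',cv2.resize(im[0][80:280,220:460],None,fx=3,fy=3))"
```

```text
side disc (0.4757554531097412, -0.013871951960027218) dia 0.054876938462257385 z med 0.11426714477604769 422
side disc (0.47674643993377686, -0.013729262165725231) dia 0.09693606197834015 z med 0.012298552749843688 645
[0.6145 0.3103 0.1173]
```

View pics/side8.png

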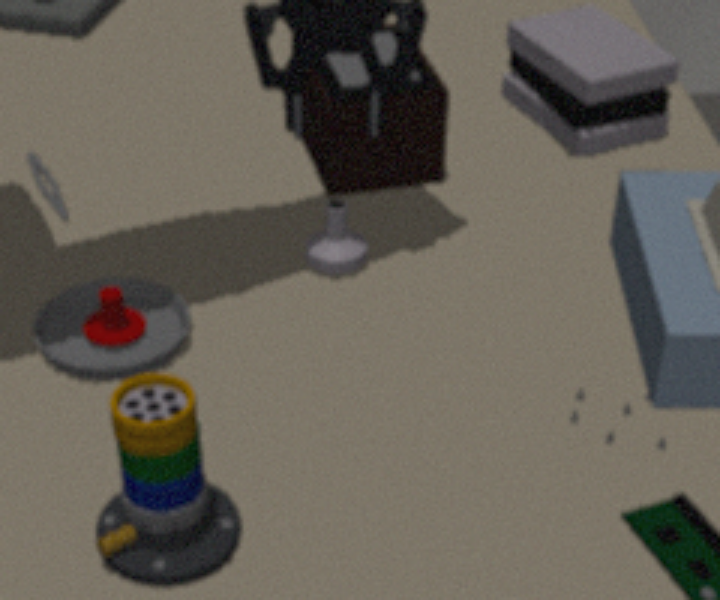

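The yellow stage is seated level at (155,410) in the crop, and the gripper is open above the inlet tube at (336,205). I'll grasp the inlet.

apply_moves(slide=[[0,0.05,2.5],[0,0.05,5],[0,0.05,7],[0,0.05,8],[0,0.05,8.6]], rotation=[[0,0,0],[0,0,0],[0,0,0],[0,0,0],[0,0,0]], fingers=[0.6,0.6,0.6,0.6,0.6])

```text
clock: 28.0
eef_pos: [0.6148, 0.3102, 0.0307]
ee_rot: [-3.141, 0.0, 1.57]
ft_force: [-0.8, 1.0, 0.3]
grip_width: 0.0514
grasp_force: 0.0
```

apply_moves(slide=[[0,0,0],[0,0,0],[0,0,0],[0,0,0],[0,0,0]], rotation=[[0,0,0],[0,0,0],[0,0,0],[0,0,0],[0,0,0]], fingers=[0.6,0.6,0.3,0.1,0], newtons=30)

```text
clock: 28.42
eef_pos: [0.6156, 0.3108, 0.0324]
ee_rot: [3.14, -0.001, 1.571]
ft_force: [-0.3, 0.1, 6.3]
grip_width: 0.0171
grasp_force: 29.0
```

apply_moves(slide=[[0,0,0],[0,0,0],[0,0,0],[0,0,0],[0,0,0]], rotation=[[0,0,0],[0,0,0],[0,0,0],[0,0,0],[0,0,0]], fingers=[0,0,0,0,0])

```text
clock: 28.83
eef_pos: [0.6157, 0.3108, 0.0324]
ee_rot: [3.14, -0.001, 1.571]
ft_force: [-1.3, -0.3, 6.9]
grip_width: 0.0171
grasp_force: 29.2
```

apply_moves(slide=[[0,0,-1],[0,0,-4],[0,0,-7.5],[0,0,-11],[0,0,-14.5]], rotation=[[0,0,0],[0,0,0],[0,0,0],[0,0,0],[0,0,0]], fingers=[0,0,0,0,0])

```text
clock: 29.25
eef_pos: [0.6146, 0.3104, 0.1785]
ee_rot: [-3.141, 0.0, 1.571]
ft_force: [1.1, -0.0, -0.4]
grip_width: 0.0168
grasp_force: 29.5
```

apply_moves(slide=[[-3.6,-1.5,0],[-7.2,-3,0],[-10.8,-4.5,0],[-14.4,-6,0],[-18,-7.5,0]], rotation=[[0,0,0],[0,0,0],[0,0,0],[0,0,0],[0,0,0]], fingers=[0,0,0,0,0])

```text
clock: 29.67
eef_pos: [0.5389, 0.1292, 0.1769]
ee_rot: [3.141, 0.0, 1.571]
ft_force: [1.0, -0.5, -0.8]
grip_width: 0.017
grasp_force: 29.6
```

apply_moves(slide=[[-3.6,-1.5,0],[-7.2,-3,0],[-10.8,-4.5,0],[-13,-6,0],[-14.15,-6.35,0]], rotation=[[0,0,0],[0,0,0],[0,0,0],[0,0,0],[0,0,0]], fingers=[0,0,0,0,0])

```text
clock: 30.08
eef_pos: [0.4742, -0.0133, 0.1769]
ee_rot: [-3.141, 0.001, 1.568]
ft_force: [0.4, 0.9, 0.3]
grip_width: 0.0168
grasp_force: 29.6
```

apply_moves(slide=[[0,0,0],[0,0,0],[0,0,0],[0,0,0],[0,0,0]], rotation=[[0,0,0],[0,0,0],[0,0,0],[0,0,0],[0,0,0]], fingers=[0,0,0,0,0])

```text
clock: 30.5
eef_pos: [0.4768, -0.0101, 0.1763]
ee_rot: [3.142, -0.0, 1.572]
ft_force: [0.3, -0.1, -0.8]
grip_width: 0.0169
grasp_force: 29.6
```

```bash
python3 -c "
from h import *
held('inlet',.153,.162,bz=(.111,.124),tag='side9')
im=cv2.imread('pics/side9.png'); cv2.imwrite('pics/side9c.png',cv2.resize(im[80:300,170:410],None,fx=2.7,fy=2.7))"
```

```text
held wall centre [ 0.4763 -0.0115] 126 rms 0.0012459500412281088
below (0.4743558466434479, -0.014670751988887787) 0.054620638489723206 400
diff [0.0019 0.0032] tcp [ 0.4767 -0.0102  0.1763] [-0.1824  0.9723 -2.0028]
```

View pics/side9c.png

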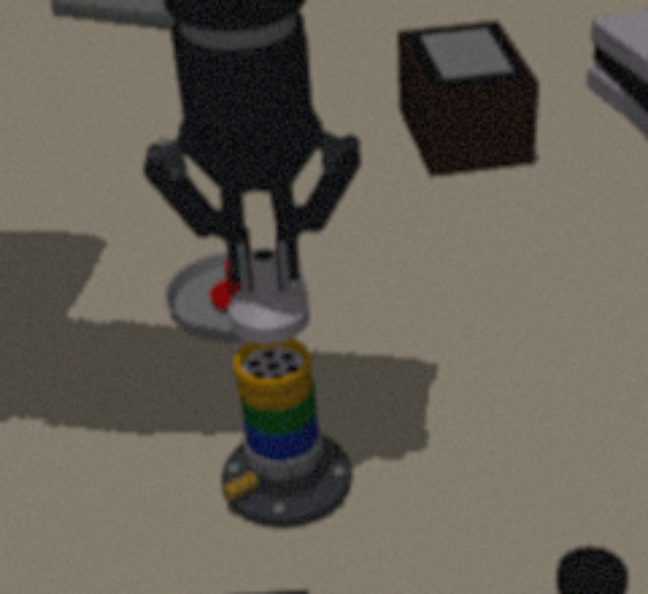

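The inlet is held upright just over the stack at (268,310) in the crop. A shift of about 1.5 mm each way centres it, then I'll lower it.

apply_moves(slide=[[-0.17,-0.14,1],[-0.17,-0.14,1.8],[-0.17,-0.14,2.2],[-0.17,-0.14,2.2],[-0.17,-0.14,2.2]], rotation=[[0,0,0],[0,0,0],[0,0,0],[0,0,0],[0,0,0]], fingers=[0,0,0,0,0])

```text
clock: 30.97
eef_pos: [0.475, -0.0124, 0.1541]
ee_rot: [-3.141, -0.0, 1.571]
ft_force: [0.6, 1.1, -0.8]
grip_width: 0.0168
grasp_force: 29.6
```

apply_moves(slide=[[0,0,0.2],[0,0,0.4],[0,0,0.6],[0,0,0.8],[0,0,0.9]], rotation=[[0,0,0],[0,0,0],[0,0,0],[0,0,0],[0,0,0]], fingers=[0,0,0,0,0])

```text
clock: 31.38
eef_pos: [0.475, -0.0126, 0.145]
ee_rot: [-3.141, -0.0, 1.571]
ft_force: [0.8, -0.1, -1.2]
grip_width: 0.0173
grasp_force: 29.6
```

apply_moves(slide=[[0,0,0.1],[0,0,0.1],[0,0,0.1],[0,0,0.1],[0,0,0.1]], rotation=[[0,0,0],[0,0,0],[0,0,0],[0,0,0],[0,0,0]], fingers=[0,0,0,0,0])

```text
clock: 31.8
eef_pos: [0.4752, -0.0127, 0.1444]
ee_rot: [3.141, 0.0, 1.571]
ft_force: [-0.7, -0.6, 1.8]
grip_width: 0.017
grasp_force: 29.7
```

Contact comes at the seated height, so I'll release, retreat and check.

apply_moves(slide=[[0,0,0],[0,0,0],[0,0,0],[0,0,0],[0,0,0]], rotation=[[0,0,0],[0,0,0],[0,0,0],[0,0,0],[0,0,0]], fingers=[0.5,0.5,0.5,0.5,0.5])

```text
clock: 32.22
eef_pos: [0.4751, -0.0126, 0.1443]
ee_rot: [-3.142, -0.0, 1.571]
ft_force: [0.5, -0.4, -0.1]
grip_width: 0.0429
grasp_force: 0.0
```

apply_moves(slide=[[0,0,-1.5],[0,0,-3.5],[0,0,-6],[0,0,-9],[0,0,-10]], rotation=[[0,0,0],[0,0,0],[0,0,0],[0,0,0],[0,0,0]], fingers=[0.5,0.5,0.5,0.5,0.5])

```text
clock: 32.63
eef_pos: [0.4765, -0.0129, 0.2479]
ee_rot: [3.137, 0.001, 1.571]
ft_force: [0.5, -0.3, 0.7]
grip_width: 0.043
grasp_force: 0.0
```

apply_moves(slide=[[0,0,0],[0,0,0],[0,0,0],[0,0,0],[0,0,0]], rotation=[[0,0,0],[0,0,0],[0,0,0],[0,0,0],[0,0,0]], fingers=[0.5,0.5,0.5,0.5,0.5])

```text
clock: 33.05
eef_pos: [0.4745, -0.0126, 0.2433]
ee_rot: [-3.14, -0.0, 1.571]
ft_force: [0.1, 0.3, 0.0]
grip_width: 0.043
grasp_force: 0.0
```

```bash
python3 -c "
from h import *
im=ctrl.get_image('side')
disc('side',(.476,-.012),.122,.132,im_d=im)
disc('side',(.476,-.012),.15,.175,.03,im_d=im)
disc('side',(.476,-.012),.008,.016,.06,im_d=im)
o=ctrl.get_obs();print(o['eef_pos'],o['ft_force'],o['clock'])
cv2.imwrite('pics/side10.png',cv2.resize(im[0][130:400,170:410],None,fx=2.2,fy=2.2))"
```

```text
side disc (0.47532397508621216, -0.015145701356232166) dia 0.05504104867577553 z med 0.12958626438528928 200
side disc (0.4745748043060303, -0.015971491113305092) dia 0.02079632133245468 z med 0.16499817248799964 132
side disc (0.47579288482666016, -0.014213836751878262) dia 0.09644077718257904 z med 0.012285845904698587 643
[ 0.4746 -0.0125  0.2435] [-0.0298 -0.3889 -1.1271] 33.1
```

View pics/side10.png

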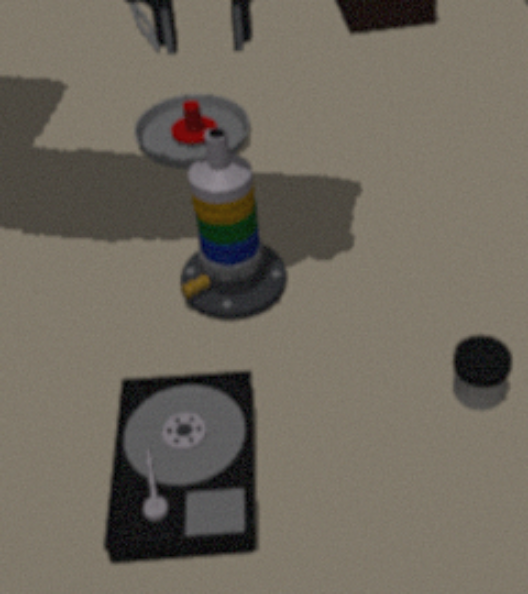

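The whole stack stands straight with the inlet seated at (220,175) in the crop. The cap is in the dish, the drive has not moved, and the gripper is clear.

```bash
python3 -c "
from rig import ctrl
print(ctrl.finish_job())"
```

```text
the job is handed in; nothing more can be done
None
```

The sampler is rebuilt: blue, green, yellow and inlet are seated on the base, the dust cap is upright in the dish, the drive was not moved, everything is released, and I handed the job in at about 33 s (no verdict was returned).

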